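# Close up a graphite trough mould

### The job

Line up the four graphite mould segments as one straight trough on the steel plate: nudge the three that lie askew square and flush against the fence, add the fourth from the bench so it stands the same way in the row, then push the sliding clamp jaw up to close all the gaps against the end stop. With all four still flush against the fence, press the closed row firmly with a steady push of about 20 N on the jaw for half a second, without ramming it (graphite chips), then let go, and leave the vase, the tin and the jacks where they are.

Things in the scene. Friction and masses are not known exactly. Their poses are not given: they have to be found in the camera images.
- jig: fixed steel plate 175 mm (x) by 410 mm (y), 12 mm thick, on the bench. Origin on its underside, 100 mm from its edge nearer the robot and 175 mm from its -y end; x points to the fence, y along the row towards the clamp, z up. Fence: straight bar, 24 mm above the plate, inner face at x = 60 mm, y = -166 to 200 mm. A flush block's centre is at x = 28 mm. The slot at x = 28 mm is flat
- endstop: fixed steel stop at the row's -y end, 62 mm (x) by 16 mm (y), 30 mm high above the plate; origin at the centre of its underside, on the plate. Its inner face, 8 mm to +y of the origin, lies at jig y = -150 mm. Graphite chips if the stop takes over 50 N, knocks included: close the last millimetres at 30 mm/s or slower
- clamp (a joint): sliding clamp jaw at the row's +y end, in m: at 0 its inner face is at jig y = 185 mm; grows as the jaw is pushed towards the end stop (jig -y), to 0.164 at most. With the four blocks tight in the row it reads 0.159. Slides stiffly (2 N), stays where left, starts between 0 and 0.02
- clamp_outer (a point): centre of the jaw's outer face (facing jig +y), pushed towards jig -y; 15.5 mm above the plate. Aluminium jaw 62 mm (x) by 16 mm (y), 30 mm high, a wooden grip on top 30 (x) by 12 (y) by 20 mm high. Sliding the jaw and four blocks takes 5 to 11 N; 18 to 22 N on the jaw squeezes the closed row well, under 15 N may be too little
- mould1_center (a point): graphite mould segment, one of four alike: dark grey block 64 mm (its x) by 44 mm (its y) by 32 mm high, about 160 g, with an open trough 22 mm wide, 8 mm deep along its y through the middle of its top. Point: its centre, 16 mm above its underside; z up. Starts askew on the plate, its centre 28 to 48 mm short of its flush place, its underside on the plate
- mould2_center (a point): graphite mould segment, one of four alike: dark grey block 64 mm (its x) by 44 mm (its y) by 32 mm high, about 160 g, with an open trough 22 mm wide, 8 mm deep along its y through the middle of its top. Point: its centre, 16 mm above its underside; z up. Starts askew on the plate, its centre 28 to 48 mm short of its flush place, its underside on the plate
- mould3_center (a point): graphite mould segment, one of four alike: dark grey block 64 mm (its x) by 44 mm (its y) by 32 mm high, about 160 g, with an open trough 22 mm wide, 8 mm deep along its y through the middle of its top. Point: its centre, 16 mm above its underside; z up. Starts askew on the plate, its centre 28 to 48 mm short of its flush place, its underside on the plate
- mould4_center (a point): graphite mould segment, one of four alike: dark grey block 64 mm (its x) by 44 mm (its y) by 32 mm high, about 160 g, with an open trough 22 mm wide, 8 mm deep along its y through the middle of its top. Point: its centre, 16 mm above its underside; z up. Starts on the bench to the right of the plate, its underside on the bench (z = 0)
- vase: bystander: blue glass vase 135 mm high, 76 mm across; origin at the centre of its foot
- tin: bystander: closed metal tin 85 mm high, 72 mm across, beyond the fence; origin at the centre of its underside
- jacks: bystander: pair of steel glassworker's jacks lying flat on the left, 220 mm long, 56 mm wide, 12 mm high; origin at the middle of its length, on the bench

How it is judged:
By the outcome, as a careful person would: the job done as asked, in the order asked, and still so for the second after the job is handed in, with the robot touching nothing.
It also fails if it takes over 72 s, if anything falls off the work surface, if the arm or the gripper's body presses on something with over 40 N, if the wrist force passes 120 N, or if a joint passes its speed limit or range.

### The arm

A 7-joint arm with a two-finger parallel gripper is mounted at the origin on the work surface. World frame = base frame: x ahead of the robot, y to its left, z up, the work surface at z = 0. Lengths are in m, angles in rad, forces in N, time in s.
With the tool pointing down it reaches from about 0.425 to 0.925 m from the base axis. Payload 6.8 kg.
Tool frame: the origin (TCP) lies where the fingers leave the gripper's body, on its centre line; the fingertips stand 73 mm ahead of it and the grasp point (between the pads) lies 54 mm ahead of it; z points along the fingers, y is the direction in which the jaws open and shut (so a half turn about z gives the same grasp; the last joint's range is limited). The gripper opens to 85 mm and grips with 20 to 120 N. Pads are 22 mm wide; open, the fingers measure 114 mm over their backs; the gripper's body (76 mm by 85 mm) begins 54 mm behind the grasp point. The pads swing forward as they close: fully open they stand 13 mm farther back than shut.
Start: joints at [1.142, 0.477, 0.022, 1.555, -0.011, 1.109, -0.083], TCP at [0.213, -0.641, 0.304] pointing down, gripper open.
Joint ranges: [-2.96, 2.96], [-0.34, 2.1], [-1.41, 1.46], [0.24, 2.44], [-1.37, 4.51], [0.17, 1.92], [-2.96, 2.96]. Speed limits (rad/s): [2.39, 2.39, 3.14, 3.14, 3.14, 3.14, 3.14].

### API

Orientations are given as a rotation vector (axis times angle).
In Python, from bench import r gives the robot as it stands.
- The arm moves only by the shell command python3 -m handwheel 'ROWS' [FORCE]. ROWS is JSON, a list that holds one entry, the list of rows, each a list of 7 numbers: the shift along the world's x, y, z in m, then the turn, a rotation vector about the world's x, y, z in rad, then the finger opening in m, from 0 to 0.0854. A call has 1 to 10 rows; each row shifts and turns the commanded pose from where the row before left it; what a row does not reach is not made up. A row lasts 1/12 s, in which the tool goes at most 41.7 mm and 7.16 degrees, less where a joint would pass 70% of its speed; a pose out of reach is approached as far as the arm can. A call is refused whole if a number of a shift passes 0.0417 or a number of a turn 0.125, either way. A call with a gripper value outside its range is refused whole. The fingers move at their own pace and stop on an object; FORCE is the grip in N (left out, the last holds). Time passes only in rows, so rows that do not move let the fingers close. It gives the time, the measured TCP pose, the force and the opening at its end, in the units of the state.
- r.get_obs(): the state, without advancing time (a new reading comes with each control period).
- r.grab_frame(name): name is "scene" or "top" or "wrist"; returns (picture, depth): 384x512x3 uint8, red, green, blue; 384x512 float32, m along the optical axis (not along the pixel's ray), 0 where there is no reading.
- r.get_calibration(name): a dict with "vertical_fov" (degrees; the focal length in pixels is half the picture's height over the tangent of half this angle, whatever the lens; pixels are square), "cx", "cy" (the principal point, pixels), "k1" (the pictures are not rectified: a ray, as slopes to the right and down, at radius r is drawn at 1 + k1 r^2 times it, then the intrinsics apply), "R" (3x3) and "t" (3): a world point X has camera coordinates R X + t; the wrist camera has in their place "T_tool_cam" (4x4, takes a point from camera to tool coordinates, whose origin is the TCP and whose axes are the flange's). Camera axes: x right, y down, z forward; pixel columns grow to the right and rows downward; lengths in m; the calibration is good to about 2 mm. A picture is of the moment at which its call begins: read the wrist's pose just before it. get_calibration takes no time and is no camera call.
- r.hand_in(): hands the job in, once; it reports no verdict.
Trained networks look in the newest picture that a camera, given by its name, has taken for a name from the list of things; names that differ only in an ending like _2 or _b are one class to them, and where a whole thing is asked for, a point or a joint stands for the part that bears it (a point fixed in the world has none). Each returns a list of dicts, best first, with "p" (0 to 1); they miss things now and then, are a little off and sometimes report something else, mostly with a low value. They report only what shows in the picture. A call takes as long as a camera call.
- r.masks_of(label, camera): "pixels" (384x512 bool, what is visible of it) and "at" ([column, row] in pixels, amid what is visible of it).
The state is a dict: "clock": time; "joints": joint angles; "qvel": joint speeds; "tau": joint torques, N m; "tcp_pos": TCP position; "orientation": TCP orientation; "contact_force": force on the tool from outside, world axes, zero at the start; "moment": the same for the moment, N m; "grip_width": finger opening in m.
Only numpy, scipy, OpenCV 4.12 (cv2) and the standard library are available. Lean on these libraries where they do the work, as an engineer would, in place of code of your own. Each camera call takes 0.05 s, during which the arm holds its last target.

## Working session

There is one attempt and no reset: what is moved stays moved. The work goes in short steps, Python scripts to look and compute and a shell command to move; the robot and the scene stay as the last step left them, time stands still between calls to the robot, and variables do not carry over. Pictures are saved under pics/ and viewed, and the job is handed in when it is done.

```bash
ls; mkdir -p pics; python3 - <<'E'
from bench import r
import cv2,json
o=r.get_obs();print(o)
for n in("scene","top","wrist"):
    p,d=r.grab_frame(n);cv2.imwrite(f"pics/{n}0.png",p[:,:,::-1]);print(n,r.get_calibration(n))
E
```

```text
pics
{'clock': 0.0, 'joints': array([ 1.14192882,  0.47780948,  0.02237756,  1.55646257, -0.01150677,
        1.109328  , -0.0830935 ]), 'qvel': array([ 0.00112775, -0.0002238 , -0.00147096, -0.00035776,  0.00029017,
        0.0003985 ,  0.00038087]), 'tau': array([ 1.34506545e-04, -5.96452618e+01,  1.60788953e+00, -2.81190097e+01,
        1.23952710e-02,  9.39824298e-03,  1.81627172e-05]), 'tcp_pos': array([ 0.21264986, -0.64013165,  0.30291536]), 'orientation': array([-3.09947488e+00, -5.01398325e-01,  7.04688192e-04]), 'contact_force': array([ 0.51155311,  0.35093145, -0.44128184]), 'moment': array([ 0.03024751, -0.02508586, -0.01908579]), 'grip_width': 0.08573197839712751}
scene {'vertical_fov': 54.59443259034114, 'cx': 252.0393968089929, 'cy': 189.98307344325602, 'k1': -0.12331257300250337, 'R': array([[ 0.27190748,  0.96232061,  0.00231665],
       [ 0.8061852 , -0.22647493, -0.54660271],
       [-0.52548239,  0.15049301, -0.83738887]]), 't': array([-0.23940851, -0.43913295,  1.57799268])}
top {'vertical_fov': 42.51373481382875, 'cx': 256.2246933503315, 'cy': 190.5071651027331, 'k1': -0.10081685900656727, 'R': array([[-0.02735732, -0.99948807, -0.01658844],
       [-0.99488436,  0.02883817, -0.09681665],
       [ 0.09724546,  0.01385493, -0.99516399]]), 't': array([0.09803325, 0.62135196, 1.40462314])}
wrist {'vertical_fov': 66.53605376117264, 'cx': 260.471827673318, 'cy': 194.9579358334641, 'k1': -0.03576071637946261, 'T_tool_cam': array([[ 1.67760145e-03, -9.63316267e-01, -2.68363477e-01,
         6.80983146e-02],
       [ 9.99998530e-01,  1.71144600e-03,  1.07820963e-04,
        -1.00118644e-04],
       [ 3.55423913e-04, -2.68363264e-01,  9.63317721e-01,
        -6.94856136e-02],
       [ 0.00000000e+00,  0.00000000e+00,  0.00000000e+00,
         1.00000000e+00]])}
```

View pics/scene0.png

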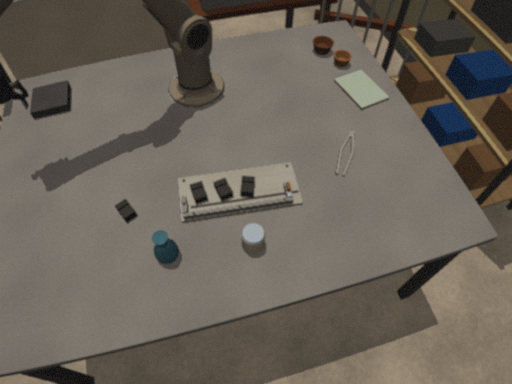

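View pics/top0.png

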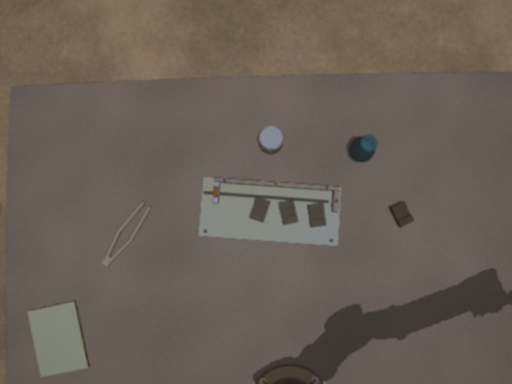

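View pics/wrist0.png

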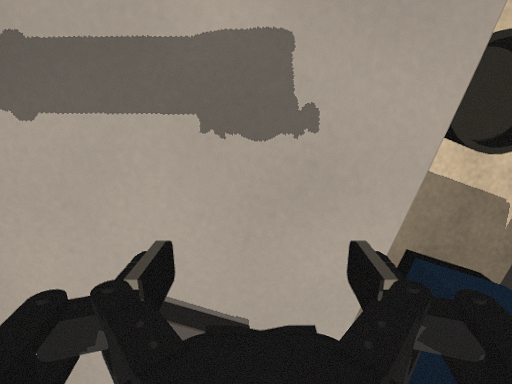

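```bash
cat > h.py <<'E'
import numpy as np,cv2
from scipy.spatial.transform import Rotation as Ro
def cal(r,n,obs=None):
    c=r.get_calibration(n); f=192/np.tan(np.radians(c['vertical_fov']/2))
    K=np.array([[f,0,c['cx']],[0,f,c['cy']],[0,0,1]]); D=np.array([c['k1'],0,0,0,0.])
    if n=='wrist':
        T=c['T_tool_cam']; Rw=Ro.from_rotvec(obs['orientation']).as_matrix()
        Rcw=Rw@T[:3,:3]; C=Rw@T[:3,3]+obs['tcp_pos']
    else:
        Rcw=c['R'].T; C=-c['R'].T@c['t']
    return K,D,Rcw,C
def pix2w(cc,px,z):
    K,D,Rcw,C=cc; px=np.asarray(px,float).reshape(-1,1,2)
    u=cv2.undistortPoints(px,K,D).reshape(-1,2)
    d=np.c_[u,np.ones(len(u))]@Rcw.T
    s=(z-C[2])/d[:,2]; return C+d*s[:,None]
def w2pix(cc,X):
    K,D,Rcw,C=cc; X=np.asarray(X,float).reshape(-1,3)
    return cv2.projectPoints(X,cv2.Rodrigues(Rcw.T)[0],-Rcw.T@C,K,D)[0].reshape(-1,2)
def cloud(cc,depth):
    K,D,Rcw,C=cc; v,u=np.mgrid[:384,:512]
    n=cv2.undistortPoints(np.stack([u,v],-1).reshape(-1,1,2).astype(float),K,D).reshape(-1,2)
    P=np.c_[n,np.ones(len(n))]*depth.reshape(-1,1)
    return (P@Rcw.T+C).reshape(384,512,3)
def rect(cc,img,x0,x1,y0,y1,z,ppm):
    """orthorectify plane z: image up=+x, left=+y"""
    xs=np.arange(x1,x0,-1/ppm); ys=np.arange(y1,y0,-1/ppm)
    X,Y=np.meshgrid(xs,ys,indexing='ij'); p=w2pix(cc,np.stack([X,Y,np.full_like(X,z)],-1)).astype(np.float32).reshape(X.shape+(2,))
    return cv2.remap(img,p[...,0],p[...,1],cv2.INTER_LINEAR)
E
python3 - <<'E'
from h import *
from bench import r
p=cv2.imread('pics/top0.png')
c=cal(r,'top')
for n,q,z in[('jig',[(203,178),(341,187),(339,244),(199,237)],.012),('m',[(261,209),(288,212),(317,214)],.044),('m4',[(402,214)],.032),('vase',[(363,147)],.07),('tin',[(271,138)],.085),('jacks',[(127,233)],.01)]:
    print(n,pix2w(c,q,z).round(3).tolist())
cv2.imwrite('pics/top0z.png',cv2.resize(p[120:280,170:430],None,fx=3,fy=3,interpolation=cv2.INTER_CUBIC))
E
```

```text
jig [[0.668, 0.237, 0.012], [0.629, -0.17, 0.012], [0.462, -0.157, 0.012], [0.494, 0.252, 0.012]]
m [[0.569, 0.068, 0.044], [0.558, -0.009, 0.044], [0.55, -0.092, 0.044]]
m4 [[0.543, -0.341, 0.032]]
vase [[0.736, -0.229, 0.07]]
tin [[0.767, 0.034, 0.085]]
jacks [[0.511, 0.467, 0.01]]
```

View pics/top0z.png

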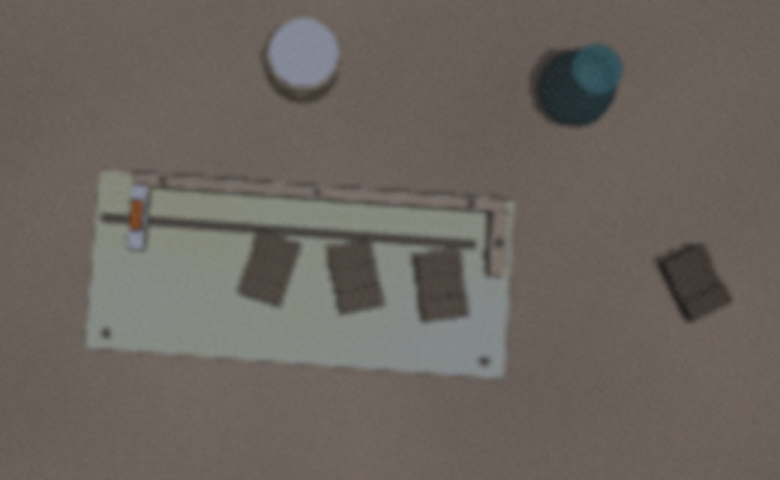

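```bash
python3 -m handwheel '[[[0.0174,0.0335,0,0,0,-0.0415,0.085],[0.0174,0.0335,0,0,0,-0.0415,0.085],[0.0174,0.0335,0,0,0,-0.0415,0.085],[0.0174,0.0335,0,0,0,-0.0415,0.085],[0.0174,0.0335,0,0,0,-0.0415,0.085],[0.0174,0.0335,0,0,0,-0.0415,0.085],[0.0174,0.0335,0,0,0,-0.0415,0.085],[0.0174,0.0335,0,0,0,-0.0415,0.085],[0.0174,0.0335,0,0,0,-0.0415,0.085],[0.0174,0.0335,0,0,0,-0.0415,0.085]]]'
python3 - <<'E'
from h import *
from bench import r
o=r.get_obs();c=cal(r,'wrist',o)
p,d=r.grab_frame('wrist');cv2.imwrite('pics/w1.png',p[:,:,::-1]);np.savez('w1',p=p,d=d,pos=o['tcp_pos'],ori=o['orientation'])
E
```

```text
clock: 0.98
tcp_pos: [0.3872, -0.3038, 0.3039]
orientation: [3.138, -0.151, -0.0]
contact_force: [0.2, 0.4, 0.4]
grip_width: 0.0851
```

View pics/w1.png

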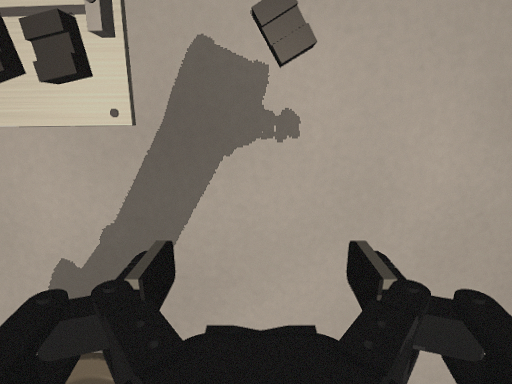

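```bash
python3 -m handwheel '[[[0.0174,0.0335,-0.003,0,0,0,0.085],[0.0174,0.0335,-0.003,0,0,0,0.085],[0.0174,0.0335,-0.003,0,0,0,0.085],[0.0174,0.0335,-0.003,0,0,0,0.085],[0.0174,0.0335,-0.003,0,0,0,0.085],[0.0174,0.0335,-0.003,0,0,0,0.085],[0.0174,0.0335,-0.003,0,0,0,0.085],[0.0174,0.0335,-0.003,0,0,0,0.085],[0.0174,0.0335,-0.003,0,0,0,0.085],[0,0,0,0,0,0,0.085]]]'
python3 - <<'E'
from h import *
from bench import r
o=r.get_obs();c=cal(r,'wrist',o)
p,d=r.grab_frame('wrist');cv2.imwrite('pics/w2.png',p[:,:,::-1]);np.savez('w2',p=p,d=d,pos=o['tcp_pos'],ori=o['orientation'])
print(o['tcp_pos'],o['orientation'])
E
```

```text
clock: 1.87
tcp_pos: [0.5457, 0.0042, 0.2766]
orientation: [-3.134, 0.132, -0.002]
contact_force: [0.2, 0.6, 0.9]
grip_width: 0.085
[0.54568109 0.00423779 0.27664652] [-3.13402658e+00  1.31683662e-01 -2.31778556e-03]
```

View pics/w2.png

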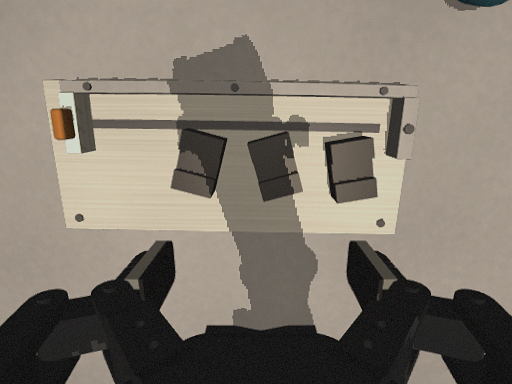

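```bash
cat > fit.py <<'E'
from h import *
from bench import r
import sys
def load(n):
    q=np.load(n+'.npz');o=dict(tcp_pos=q['pos'],orientation=q['ori']);c=cal(r,'wrist',o)
    return q['p'],q['d'],c
def view(n,out,x0=.42,x1=.75,y0=-.25,y1=.3,z=.012,ppm=1400):
    p,d,c=load(n); W=cloud(c,d); 
    xs=np.arange(x1,x0,-1/ppm)
    return p,d,c,W
if __name__=='__main__':
    p,d,c=load(sys.argv[1]);W=cloud(c,d)
    ok=(d>0)
    z=W[...,2]; ins=(W[...,0]>.44)&(W[...,0]<.69)&(W[...,1]>-.2)&(W[...,1]<.27)&ok&(np.arange(384)[:,None]<238)
    h=np.histogram(z[ins],bins=np.arange(-.01,.08,.002));
    for a,b in zip(h[1],h[0]): print(round(a,3),b)
E
python3 fit.py w2
```

```text
-0.01 0
-0.008 0
-0.006 0
-0.004 617
-0.002 16122
0.0 5997
0.002 19
0.004 0
0.006 0
0.008 700
0.01 25843
0.012 9652
0.014 214
0.016 184
0.018 198
0.02 199
0.022 197
0.024 188
0.026 204
0.028 215
0.03 198
0.032 372
0.034 4998
0.036 1875
0.038 373
0.04 1214
0.042 4137
0.044 1289
0.046 33
0.048 41
0.05 35
0.052 37
0.054 35
0.056 40
0.058 54
0.06 215
0.062 137
0.064 1
0.066 0
0.068 0
0.07 0
0.072 0
0.074 0
0.076 0
```

```bash
cat > fit2.py <<'E'
from fit import *
def mar(P): 
    (cx,cy),(w,h),a=cv2.minAreaRect((P*1000).astype(np.float32)); return cx,cy,w,h,a
def comps(mask,W,minn=60):
    n,l=cv2.connectedComponents(mask.astype(np.uint8)); return [W[l==i] for i in range(1,n) if (l==i).sum()>minn]
def jigfit(W,ok):
    z=W[...,2]
    rows=(np.arange(384)[:,None]<238)
    A=comps(ok&rows&(z>.007)&(z<.016),W,3000)
    P=np.concatenate([ a for a in comps(ok&rows&(z>.007),W,3000)])
    return P
if __name__=='__main__':
    p,d,c=load(sys.argv[1]);W=cloud(c,d);ok=d>0;z=W[...,2]
    P=jigfit(W,ok); pl=P[P[:,2]<.016]
    # plate edges: robust lines using extreme points by bins
    print('plate rect',mar(P[:,:2]), 'zplate',np.median(pl[:,2]))
    rows=np.arange(384)[:,None]<238
    print('fence/tops:')
    for a in comps(ok&rows&(z>.0325)&(z<.0385),W): print(len(a),np.round(mar(a[:,:2]),1),np.median(a[:,2]).round(4))
    print('blocks:')
    for a in comps(ok&rows&(z>.0395)&(z<.0475),W): print(len(a),np.round(mar(a[:,:2]),1),np.median(a[:,2]).round(4))
    print('grip:')
    for a in comps(ok&rows&(z>.055)&(z<.07),W): print(len(a),np.round(mar(a[:,:2]),1),np.median(a[:,2]).round(4))
E
python3 fit2.py w2
```

```text
plate rect (565.000244140625, 41.76817321777344, 411.8357238769531, 175.55245971679688, 84.39453125) zplate 0.011539363403415659
fence/tops:
89 [ 701.3 -227.6   30.8    4.    83.5] 0.0353
4781 [611.2  23.6 366.1  74.3  84.2] 0.0355
790 [566.1  72.2  44.3  22.6  70.1] 0.0356
803 [557.7 -11.3  21.3  44.1  10.4] 0.0354
779 [549.3 -93.6  28.   43.6   5.6] 0.0356
blocks:
695 [621.2 197.   18.1  60.8  84.5] 0.0419
956 [ 587.2 -149.3   17.5   60.9   84.2] 0.0415
913 [588.   64.1  44.3  21.6  70.2] 0.0437
851 [578.4  -7.1  21.2  43.7  10.7] 0.0435
897 [568.7 -91.9  21.3  44.1   5.8] 0.0435
815 [548.6  78.6  44.6  21.5  71.5] 0.0434
820 [537.1 -15.1  21.6  43.9  10.9] 0.0433
789 [526.6 -95.6  21.2  43.6   4.3] 0.0433
grip:
459 [622.  196.4  13.3  29.6  83.7] 0.0615
```

```bash
python3 -m handwheel '[[[-0.0104,-0.0034,-0.033,0,0,0,0.014],[-0.0104,-0.0034,-0.033,0,0,0,0.014],[-0.0104,-0.0034,-0.033,0,0,0,0.014],[-0.0104,-0.0034,-0.033,0,0,0,0.014],[0,0,0,0,0,0,0.014],[0,0,0,0,0,0,0.014]]]' 40
python3 - <<'E'
from h import *
from bench import r
o=r.get_obs();c=cal(r,'wrist',o)
print(o['tcp_pos'],o['orientation'],o['qvel'].round(3),o['grip_width'])
p,d=r.grab_frame('wrist');cv2.imwrite('pics/w3.png',p[:,:,::-1]);np.savez('w3',p=p,d=d,pos=o['tcp_pos'],ori=o['orientation'])
o2=r.get_obs();print(o2['tcp_pos'],o2['orientation'])
W=cloud(c,d);T=(W-o['tcp_pos'])@Ro.from_rotvec(o['orientation']).as_matrix()
m=(d>0)&(abs(T[...,0])<.013)&(abs(T[...,1])<.04)&(W[...,2]>.025)
print(np.percentile(T[m][:,2],[50,90,99,100]),m.sum())
for a in range(20,90,5):
    s=m&(T[...,2]*1000>a)&(T[...,2]*1000<a+5)
    if s.sum():print(a,s.sum(),T[s].min(0).round(4),T[s].max(0).round(4))
E
```

```text
clock: 2.42
tcp_pos: [0.5006, -0.0189, 0.1442]
orientation: [3.137, -0.15, -0.006]
contact_force: [-0.4, -0.1, 0.5]
grip_width: 0.0144
[ 0.50060839 -0.01885894  0.14419602] [ 3.13719843 -0.14993001 -0.00607366] [-0.002 -0.04  -0.017 -0.072 -0.005  0.005  0.   ] 0.014406606380813482
[ 0.50260886 -0.01823694  0.14583058] [ 3.13794352e+00 -1.49183418e-01  9.07816333e-04]
[0.01284859 0.03697813 0.06441028 0.07360592] 18522
20 1252 [-0.0097 -0.0399  0.02  ] [0.013 0.04  0.025]
25 982 [-0.01   -0.0385  0.025 ] [0.013  0.0382 0.03  ]
30 326 [-0.0091 -0.0293  0.03  ] [0.013  0.0275 0.035 ]
35 656 [-0.0117 -0.0138  0.035 ] [0.0123 0.0137 0.04  ]
40 301 [-0.0115 -0.0208  0.04  ] [0.0123 0.0208 0.045 ]
45 350 [-0.0108 -0.021   0.045 ] [0.012  0.0206 0.05  ]
50 329 [-0.0067 -0.0208  0.05  ] [0.0119 0.0207 0.055 ]
55 277 [-0.0108 -0.021   0.055 ] [0.0118 0.0206 0.06  ]
60 278 [-0.0068 -0.0209  0.06  ] [0.0119 0.0206 0.065 ]
65 109 [-0.0106 -0.0189  0.0651] [0.0118 0.0192 0.0699]
70 50 [-0.0106 -0.0073  0.07  ] [0.0037 0.0072 0.0736]
```

View pics/w3.png

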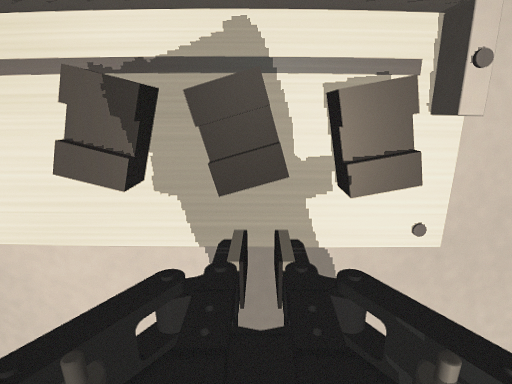

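```bash
python3 -m handwheel '[[[0.001,0.004,-0.025,0,0,-0.005,0.014],[0.001,0.004,-0.026,0,0,0,0.014],[0,0,0,0,0,0,0.014]]]'; python3 -m handwheel '[[[0.007,-0.0007,0,0,0,0,0.014],[0.007,-0.0007,0,0,0,0,0.014],[0.007,-0.0007,0,0,0,0,0.014],[0.007,-0.0007,0,0,0,0,0.014],[0.007,-0.0007,0,0,0,0,0.014],[0.005,-0.0005,0,0,0,0,0.014]]]'; python3 -m handwheel '[[[0,0,0,0,0,0,0.014]]]'
cat > snap.py <<'E'
from h import *
from bench import r
import sys
n=sys.argv[1];cam=sys.argv[2] if len(sys.argv)>2 else 'wrist'
o=r.get_obs();print(o['clock'],o['tcp_pos'].round(4),o['orientation'].round(4),o['contact_force'].round(2))
A=np.array([.5745,.0107]);t=np.radians(-5.7);R=np.array([[np.cos(t),np.sin(t)],[-np.sin(t),np.cos(t)]])
print('tool in jig mm',(R@(o['tcp_pos'][:2]-A)*1000).round(1))
p,d=r.grab_frame(cam);cv2.imwrite(f'pics/{n}.png',p[:,:,::-1]);np.savez(n,p=p,d=d,pos=o['tcp_pos'],ori=o['orientation'])
E
python3 snap.py w4
```

```text
clock: 2.72
tcp_pos: [0.5044, -0.0089, 0.0931]
orientation: [-3.137, 0.154, 0.001]
contact_force: [-0.6, -0.8, -0.6]
grip_width: 0.0138
clock: 3.22
tcp_pos: [0.5453, -0.0139, 0.0947]
orientation: [-3.138, 0.156, -0.003]
contact_force: [-0.5, 1.2, 1.2]
grip_width: 0.0139
clock: 3.3
tcp_pos: [0.5456, -0.0139, 0.0944]
orientation: [-3.137, 0.157, -0.003]
contact_force: [0.4, 0.3, 0.8]
grip_width: 0.0139
3.3 [ 0.5456 -0.0139  0.0944] [-3.1374  0.1567 -0.0034] [0.41 0.29 0.75]
tool in jig mm [-26.3 -27.4]
```

View pics/w4.png

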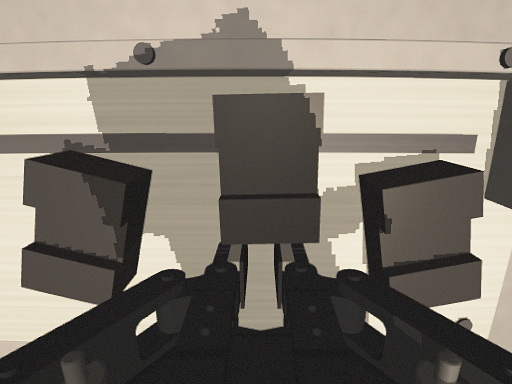

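```bash
python3 -m handwheel '[[[0.0025,-0.0002,0,0,0,0,0.014],[0.0025,-0.0003,0,0,0,0,0.014],[0.002,-0.0002,0,0,0,0,0.014],[0.0015,-0.0001,0,0,0,0,0.014]]]'; python3 -m handwheel '[[[0.001,-0.0001,0,0,0,0,0.014],[0.001,-0.0001,0,0,0,0,0.014]]]'
```

```text
clock: 3.68
tcp_pos: [0.5523, -0.0145, 0.0938]
orientation: [3.138, -0.156, -0.001]
contact_force: [-0.9, 0.1, 0.3]
grip_width: 0.0139
clock: 3.85
tcp_pos: [0.5543, -0.0147, 0.0938]
orientation: [3.138, -0.156, -0.0]
contact_force: [-1.1, -0.0, -0.3]
grip_width: 0.0142
```

```bash
python3 -m handwheel '[[[0.001,-0.0001,0,0,0,0,0.014],[0.001,-0.0001,0,0,0,0,0.014]]]';python3 -m handwheel '[[[0.001,-0.0001,0,0,0,0,0.014]]]';python3 -m handwheel '[[[0,0,0,0,0,0,0.014]]]'
```

```text
clock: 4.02
tcp_pos: [0.5564, -0.0149, 0.0938]
orientation: [3.138, -0.156, -0.0]
contact_force: [-1.3, 1.1, -0.6]
grip_width: 0.014
clock: 4.1
tcp_pos: [0.5566, -0.0149, 0.0937]
orientation: [3.137, -0.156, -0.003]
contact_force: [-6.0, 0.8, 3.2]
grip_width: 0.014
clock: 4.18
tcp_pos: [0.5566, -0.0149, 0.0937]
orientation: [3.137, -0.156, -0.003]
contact_force: [-3.7, 0.7, 3.6]
grip_width: 0.0143
```

```bash
python3 -m handwheel '[[[0.001,-0.0001,0,0,0,0,0.014],[0,0,0,0,0,0,0.014]]]';python3 -m handwheel '[[[-0.006,0.0006,0,0,0,0,0.014],[-0.025,0.0025,0,0,0,0,0.014],[-0.0235,0.0023,0,0,0,0,0.014],[-0.0028,-0.0276,0,0,0,0,0.014],[-0.0028,-0.0276,0,0,0,0,0.014],[-0.0028,-0.0276,0,0,0,0,0.014],[0,0,0,0,0,0,0.014]]]'; python3 snap.py w5
```

```text
clock: 4.35
tcp_pos: [0.5567, -0.0149, 0.0936]
orientation: [3.137, -0.155, -0.006]
contact_force: [-6.4, 2.1, 5.0]
grip_width: 0.0144
clock: 4.93
tcp_pos: [0.495, -0.0988, 0.0942]
orientation: [3.134, -0.167, 0.002]
contact_force: [-0.3, -0.3, -1.0]
grip_width: 0.0142
4.9333 [ 0.495  -0.0988  0.0942] [ 3.1336e+00 -1.6740e-01  2.2000e-03] [-0.28 -0.33 -0.99]
tool in jig mm [ -68.2 -116.9]
```

View pics/w5.png

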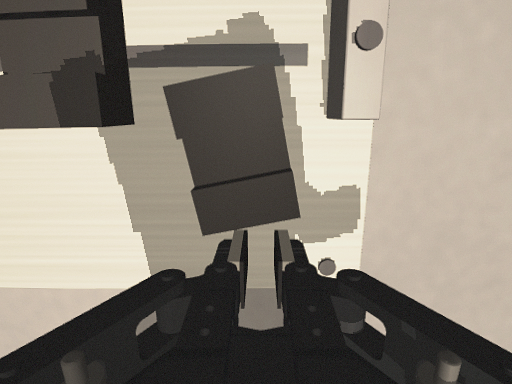

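```bash
python3 -m handwheel '[[[0,0,0,0,0,0,0.014],[0.007,-0.0007,0,0,0,0,0.014],[0.007,-0.0007,0,0,0,0,0.014],[0.007,-0.0007,0,0,0,0,0.014],[0.007,-0.0007,0,0,0,0,0.014],[0.007,-0.0007,0,0,0,0,0.014],[0.005,-0.0005,0,0,0,0,0.014]]]'; python3 -m handwheel '[[[0.0025,-0.0002,0,0,0,0,0.014],[0.0025,-0.0003,0,0,0,0,0.014],[0.002,-0.0002,0,0,0,0,0.014],[0.0015,-0.0001,0,0,0,0,0.014]]]';python3 snap.py w6
```

```text
clock: 5.57
tcp_pos: [0.5367, -0.0962, 0.0939]
orientation: [-3.138, 0.155, -0.001]
contact_force: [-0.9, 0.8, 0.1]
grip_width: 0.0136
clock: 5.9
tcp_pos: [0.544, -0.0974, 0.0938]
orientation: [3.138, -0.156, -0.0]
contact_force: [-0.3, -0.0, -0.1]
grip_width: 0.014
5.9 [ 0.544  -0.0974  0.0938] [ 3.1377e+00 -1.5590e-01 -3.0000e-04] [-0.27 -0.02 -0.12]
tool in jig mm [ -19.6 -110.6]
```

View pics/w6.png

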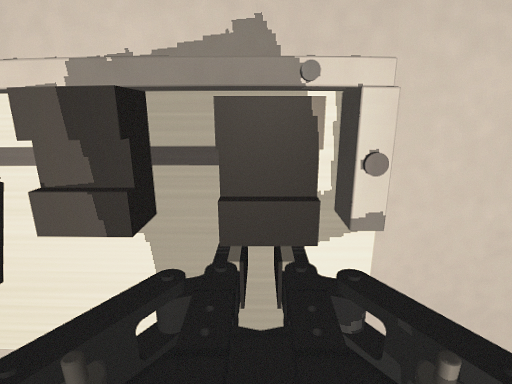

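Aligned, roughly 4 mm from the fence. M on the left is flush.

```bash
python3 -m handwheel '[[[0.0015,-0.0001,0,0,0,0,0.014],[0.0015,-0.0001,0,0,0,0,0.014],[0.001,-0.0001,0,0,0,0,0.014]]]';python3 -m handwheel '[[[0.001,-0.0001,0,0,0,0,0.014]]]';python3 -m handwheel '[[[0.001,-0.0001,0,0,0,0,0.014]]]'
```

```text
clock: 6.2
tcp_pos: [0.548, -0.0976, 0.0939]
orientation: [3.138, -0.156, 0.0]
contact_force: [-0.5, 0.0, 0.1]
grip_width: 0.0141
clock: 6.28
tcp_pos: [0.5483, -0.0976, 0.0938]
orientation: [3.138, -0.156, -0.003]
contact_force: [-6.6, 0.1, 3.1]
grip_width: 0.0142
clock: 6.37
tcp_pos: [0.5484, -0.0977, 0.0936]
orientation: [3.137, -0.156, -0.006]
contact_force: [-8.3, 0.9, 5.0]
grip_width: 0.014
```

```bash
python3 -m handwheel '[[[-0.006,0.0006,0,0,0,0,0.014],[-0.024,0.0024,0,0,0,0,0.014],[-0.024,0.0024,0,0,0,0,0.014],[0.0034,0.0344,0,0,0,0,0.014],[0.0034,0.0344,0,0,0,0,0.014],[0.0034,0.0344,0,0,0,0,0.014],[0.0034,0.0344,0,0,0,0,0.014],[0.0034,0.0344,0,0,0,0,0.014],[0,0,0,0,0,0,0.014],[0,0,0,0,0,0,0.014]]]'; python3 snap.py w7
```

```text
clock: 7.2
tcp_pos: [0.5134, 0.0827, 0.0943]
orientation: [-3.136, 0.148, -0.003]
contact_force: [-0.5, -0.8, -0.3]
grip_width: 0.014
7.2 [0.5134 0.0827 0.0943] [-3.1363e+00  1.4760e-01 -3.0000e-03] [-0.52 -0.79 -0.35]
tool in jig mm [-68.   65.5]
```

View pics/w7.png

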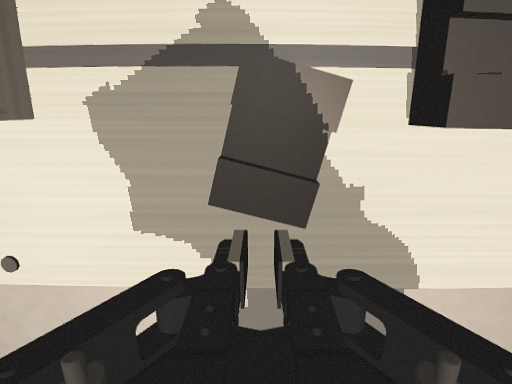

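```bash
python3 -m handwheel '[[[0.007,-0.0007,0,0,0,0,0.014],[0.007,-0.0007,0,0,0,0,0.014],[0.007,-0.0007,0,0,0,0,0.014],[0.007,-0.0007,0,0,0,0,0.014],[0.007,-0.0007,0,0,0,0,0.014],[0.005,-0.0005,0,0,0,0,0.014],[0.0025,-0.0002,0,0,0,0,0.014],[0.0025,-0.0003,0,0,0,0,0.014],[0.002,-0.0002,0,0,0,0,0.014],[0.0015,-0.0001,0,0,0,0,0.014]]]';python3 -m handwheel '[[[0.0015,-0.0001,0,0,0,0,0.014],[0.001,-0.0001,0,0,0,0,0.014]]]'; python3 snap.py w8
```

```text
clock: 8.08
tcp_pos: [0.5615, 0.0749, 0.0938]
orientation: [-3.138, 0.155, 0.0]
contact_force: [-0.0, -0.1, -1.1]
grip_width: 0.0138
clock: 8.25
tcp_pos: [0.564, 0.0747, 0.0939]
orientation: [-3.138, 0.155, 0.0]
contact_force: [-0.7, -0.0, -1.1]
grip_width: 0.0138
8.25 [0.564  0.0747 0.0939] [-3.1377  0.1554  0.    ] [-0.75 -0.01 -1.06]
tool in jig mm [-16.8  62.7]
```

View pics/w8.png

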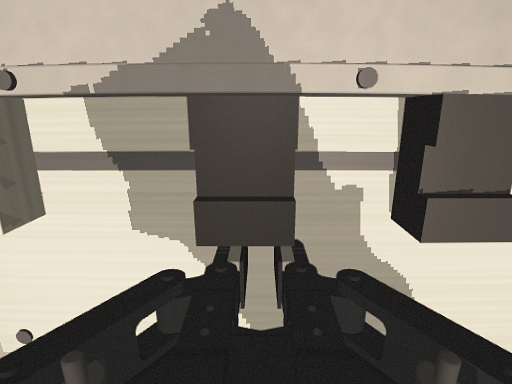

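```bash
python3 -m handwheel '[[[0.001,-0.0001,0,0,0,0,0.014]]]';python3 -m handwheel '[[[0.001,-0.0001,0,0,0,0,0.014]]]';python3 -m handwheel '[[[0.001,-0.0001,0,0,0,0,0.014]]]'
```

```text
clock: 8.38
tcp_pos: [0.5647, 0.0746, 0.0939]
orientation: [3.138, -0.155, -0.001]
contact_force: [-0.8, -0.4, 0.2]
grip_width: 0.0139
clock: 8.47
tcp_pos: [0.5656, 0.0746, 0.0939]
orientation: [3.138, -0.155, -0.001]
contact_force: [-4.5, 0.2, 2.8]
grip_width: 0.014
clock: 8.55
tcp_pos: [0.5657, 0.0745, 0.0937]
orientation: [3.137, -0.155, -0.005]
contact_force: [-8.0, 1.6, 4.1]
grip_width: 0.014
```

```bash
python3 - <<'E'
from fit2 import *
p,d,c=load('w1');W=cloud(c,d);z=W[...,2];ok=(d>0)&(W[...,1]<-.22)&(W[...,0]>.48)
for lo,hi in((.019,.0272),(.028,.038)):
  for a in comps(ok&(z>lo)&(z<hi),W): print(len(a),np.round(mar(a[:,:2]),1),np.median(a[:,2]).round(4))
E
```

```text
923 [ 543.8 -344.    62.5   44.1   25.1] 0.0234
692 [ 563.2 -334.8   21.9   43.6   24. ] 0.0314
890 [ 524.4 -353.    21.6   44.3   25.5] 0.0314
```

```bash
python3 -m handwheel '[[[-0.008,0.0008,0,0,0,0,0.014],[0,0,0.036,0,0,0,0.014],[0,0,0.036,0,0,0,0.05],[0,0,0.036,0,0,0,0.07],[-0.0062,-0.0404,0,0,0,0.0487,0.07],[-0.0062,-0.0404,0,0,0,0.0487,0.07],[-0.0062,-0.0404,0,0,0,0.0487,0.07],[-0.0062,-0.0404,0,0,0,0.0487,0.07],[-0.0062,-0.0404,0,0,0,0.0487,0.07],[-0.0062,-0.0404,0,0,0,0.0487,0.07]]]';python3 -m handwheel '[[[-0.0062,-0.0404,0,0,0,0.0487,0.07],[-0.0062,-0.0404,0,0,0,0.0487,0.07],[-0.0062,-0.0404,0,0,0,0.0487,0.07],[-0.0062,-0.0404,0,0,0,0.0487,0.07],[-0.0062,-0.0404,0,0,0,0.0487,0.07],[0,0,0,0,0,0,0.07],[0,0,0,0,0,0,0.07],[0,0,0,0,0,0,0.07]]]';  python3 snap.py w9; python3 - <<'E'
from fit2 import *
p,d,c=load('w9');W=cloud(c,d);z=W[...,2];ok=(d>0)&(W[...,1]<-.22)&(W[...,0]>.48)&(np.arange(384)[:,None]<250)
for lo,hi in((.019,.0272),(.028,.038)):
  for a in comps(ok&(z>lo)&(z<hi),W): print(len(a),np.round(mar(a[:,:2]),1),np.median(a[:,2]).round(4))
E
```

```text
clock: 9.38
tcp_pos: [0.5212, -0.1692, 0.2023]
orientation: [3.126, 0.307, 0.002]
contact_force: [0.9, 0.5, 0.4]
grip_width: 0.07
clock: 10.05
tcp_pos: [0.4907, -0.3689, 0.2018]
orientation: [-3.067, -0.679, -0.001]
contact_force: [0.8, 0.9, -0.0]
grip_width: 0.0703
10.05 [ 0.4907 -0.3689  0.2018] [-3.0671e+00 -6.7890e-01 -8.0000e-04] [ 0.77  0.88 -0.  ]
tool in jig mm [ -45.7 -386.1]
1481 [ 543.9 -344.4   21.9   43.9   25.1] 0.0236
1586 [ 563.7 -335.2   20.4   44.2   25.1] 0.0315
1335 [ 525.  -353.2   19.9   44.2   25.1] 0.0314
```

View pics/w9.png

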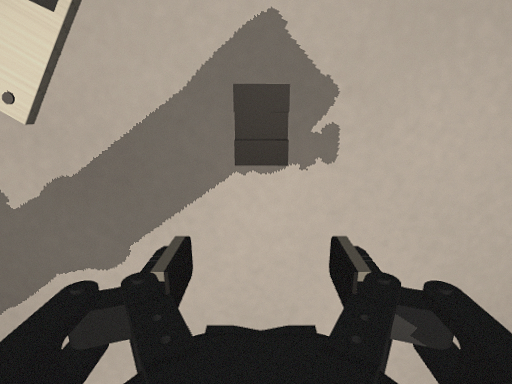

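```bash
python3 -m handwheel '[[[0.0267,0.01235,-0.012,0,0,0,0.07],[0.0267,0.01235,-0.012,0,0,0,0.07],[0,0,-0.034,0,0,0,0.07],[0,0,-0.034,0,0,0,0.07],[0,0,-0.033,0,0,0,0.07],[0,0,0,0,0,0,0.07]]]';python3 -m handwheel '[[[0,0,0,0,0,0,0.03],[0,0,0,0,0,0,0.03],[0,0,0,0,0,0,0.03],[0,0,0,0,0,0,0.03]]]' 40
```

```text
clock: 10.6
tcp_pos: [0.5413, -0.3402, 0.0707]
orientation: [-3.058, -0.684, 0.012]
contact_force: [-1.0, 1.3, -0.2]
grip_width: 0.0698
clock: 10.93
tcp_pos: [0.5454, -0.345, 0.0793]
orientation: [3.065, 0.68, 0.005]
contact_force: [2.5, 0.3, 5.1]
grip_width: 0.0431
```

```bash
python3 -m handwheel '[[[0,0,0.02,0,0,0,0.03],[0,0,0.035,0,0,0,0.03],[0,0,0.035,0,0,0,0.03],[0.0013,0.02,0.015,0,0,-0.02,0.03],[0.0013,0.0408,0,0,0,-0.046,0.03],[0.0013,0.0408,0,0,0,-0.046,0.03],[0.0013,0.0408,0,0,0,-0.046,0.03],[0.0013,0.0408,0,0,0,-0.046,0.03],[0.0013,0.0408,0,0,0,-0.046,0.03],[0.0013,0.0408,0,0,0,-0.046,0.03]]]';python3 -m handwheel '[[[0.0013,0.0408,0,0,0,-0.046,0.03],[0.0013,0.0408,0,0,0,-0.046,0.03],[0.0013,0.0408,0,0,0,-0.046,0.03],[0.0013,0.0408,0,0,0,-0.046,0.03],[0.0013,0.0408,0,0,0,-0.046,0.03],[0.0013,0.02,0,0,0,-0.01,0.03],[0,0,0,0,0,0,0.03],[0,0,0,0,0,0,0.03]]]'; python3 snap.py w10
```

```text
clock: 11.77
tcp_pos: [0.5532, -0.0781, 0.1834]
orientation: [3.134, 0.216, 0.004]
contact_force: [1.0, 0.2, -2.2]
grip_width: 0.0433
clock: 12.43
tcp_pos: [0.561, 0.1462, 0.1831]
orientation: [-3.137, 0.15, -0.003]
contact_force: [0.4, -0.8, -1.6]
grip_width: 0.043
12.4333 [0.561  0.1462 0.1831] [-3.137e+00  1.505e-01 -2.700e-03] [ 0.39 -0.82 -1.56]
tool in jig mm [-26.9 133.5]
```

View pics/w10.png

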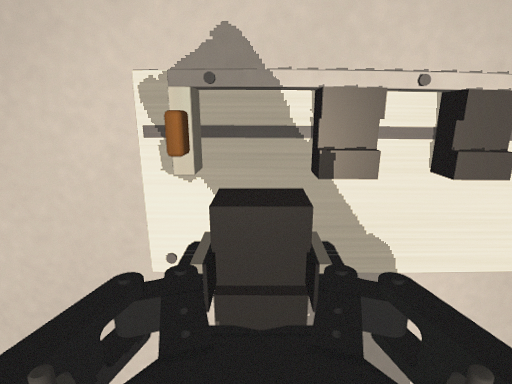

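```bash
python3 -m handwheel '[[[0,0,-0.035,0,0,0,0.03],[0,0,-0.03,0,0,0,0.03],[0,0,-0.014,0,0,0,0.03],[0,0,-0.008,0,0,0,0.03],[0,0,-0.003,0,0,0,0.03],[0,0,0,0,0,0,0.03]]]'; python3 -m handwheel '[[[0,0,-0.0015,0,0,0,0.03],[0,0,0,0,0,0,0.03]]]'
```

```text
clock: 12.98
tcp_pos: [0.5613, 0.1426, 0.0923]
orientation: [3.136, -0.159, -0.0]
contact_force: [-0.5, 0.8, -2.2]
grip_width: 0.0429
clock: 13.15
tcp_pos: [0.5619, 0.1439, 0.0914]
orientation: [-3.137, 0.157, -0.003]
contact_force: [-0.3, 0.1, -1.9]
grip_width: 0.0432
```

```bash
python3 -m handwheel '[[[0,0,-0.001,0,0,0,0.03]]]'; python3 -m handwheel '[[[0,0,-0.001,0,0,0,0.03],[0,0,0,0,0,0,0.03]]]'
```

```text
clock: 13.23
tcp_pos: [0.5619, 0.144, 0.0912]
orientation: [-3.138, 0.157, -0.003]
contact_force: [-5.9, -2.5, 20.9]
grip_width: 0.0432
clock: 13.4
tcp_pos: [0.5619, 0.1441, 0.0912]
orientation: [3.137, -0.157, 0.003]
contact_force: [-6.9, -2.7, 18.4]
grip_width: 0.0431
```

```bash
python3 -m handwheel '[[[0,0,0.001,0,0,0,0.03],[0,0,0,0,0,0,0.06],[0,0,0,0,0,0,0.06],[0,0,0.03,0,0,0,0.06],[0,0,0.035,0,0,0,0.06],[-0.018,0.0018,0,0,0,0,0.014],[-0.03,0.003,0,0,0,0,0.014],[0,0,0,0,0,0,0.014],[0,0,0,0,0,0,0.014]]]'; python3 snap.py w11
```

```text
clock: 14.15
tcp_pos: [0.5118, 0.1494, 0.1546]
orientation: [3.138, -0.154, -0.001]
contact_force: [0.9, -0.1, -0.2]
grip_width: 0.0144
14.15 [0.5118 0.1494 0.1546] [ 3.1377e+00 -1.5370e-01 -8.0000e-04] [ 0.9  -0.13 -0.16]
tool in jig mm [-76.2 131.7]
```

View pics/w11.png

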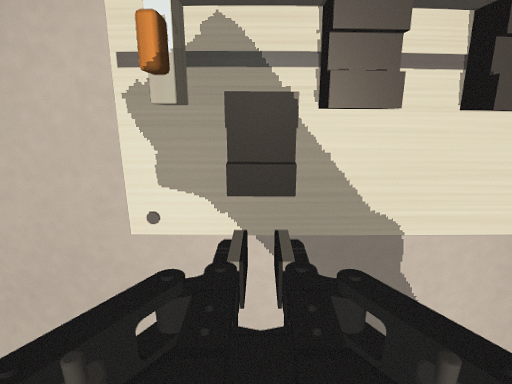

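```bash
python3 -m handwheel '[[[0,0,-0.035,0,0,0,0.014],[0,0,-0.026,0,0,0,0.014],[0,0,0,0,0,0,0.014],[0.007,-0.0007,0,0,0,0,0.014],[0.007,-0.0007,0,0,0,0,0.014],[0.007,-0.0007,0,0,0,0,0.014],[0.007,-0.0007,0,0,0,0,0.014],[0.007,-0.0007,0,0,0,0,0.014],[0.007,-0.0007,0,0,0,0,0.014],[0.007,-0.0007,0,0,0,0,0.014]]]';python3 -m handwheel '[[[0.003,-0.0003,0,0,0,0,0.014],[0.002,-0.0002,0,0,0,0,0.014],[0.0025,-0.0003,0,0,0,0,0.014],[0.001,-0.0001,0,0,0,0,0.014],[0.001,-0.0001,0,0,0,0,0.014]]]'; python3 snap.py w12
```

```text
clock: 15.03
tcp_pos: [0.563, 0.1441, 0.0939]
orientation: [-3.137, 0.156, -0.001]
contact_force: [-1.7, 0.3, 1.8]
grip_width: 0.0138
clock: 15.45
tcp_pos: [0.5714, 0.1431, 0.0933]
orientation: [3.138, -0.156, -0.001]
contact_force: [-1.2, -0.6, 1.5]
grip_width: 0.014
15.45 [0.5714 0.1431 0.0933] [ 3.1376e+00 -1.5600e-01 -7.0000e-04] [-1.2  -0.62  1.45]
tool in jig mm [-16.3 131.5]
```

```bash
python3 -m handwheel '[[[0.001,-0.0001,0,0,0,0,0.014]]]';python3 -m handwheel '[[[0.001,-0.0001,0,0,0,0,0.014]]]';python3 -m handwheel '[[[0.001,-0.0001,0,0,0,0,0.014]]]'
```

```text
clock: 15.58
tcp_pos: [0.5723, 0.1431, 0.0933]
orientation: [3.138, -0.156, -0.001]
contact_force: [-0.8, -1.0, 0.3]
grip_width: 0.0141
clock: 15.67
tcp_pos: [0.5725, 0.143, 0.0932]
orientation: [3.137, -0.156, -0.003]
contact_force: [-6.8, 0.2, 5.2]
grip_width: 0.0139
clock: 15.75
tcp_pos: [0.5727, 0.1431, 0.0931]
orientation: [3.137, -0.155, -0.006]
contact_force: [-9.2, 1.0, 6.2]
grip_width: 0.0139
```

View pics/w12.png

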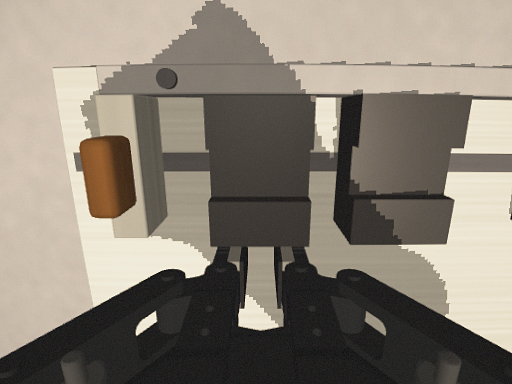

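```bash
python3 -m handwheel '[[[-0.008,0.0008,0,0,0,0,0.014],[0,0,0.035,0,0,0,0],[0,0,0.036,0,0,0.12,0],[0,0,0.036,0,0,0.12,0],[0.0054,0.0077,0,0,0,0.121,0],[0.0054,0.0077,0,0,0,0.121,0],[0.0054,0.0077,0,0,0,0.121,0],[0.0054,0.0077,0,0,0,0.121,0],[0.0054,0.0077,0,0,0,0.121,0],[0.0054,0.0077,0,0,0,0.121,0]]]';python3 -m handwheel '[[[0.0054,0.0077,0,0,0,0.121,0],[0.0054,0.0077,0,0,0,0.121,0],[0.0054,0.0077,0,0,0,0.121,0],[0.0054,0.0077,0,0,0,0.121,0],[0.0054,0.0077,0,0,0,0.121,0],[0,0,0,0,0,0,0],[0,0,0,0,0,0,0]]]'; python3 snap.py w13; python3 -c "
from bench import r;import numpy as np;o=r.get_obs();print(o['joints'].round(2),2*np.degrees(np.arctan2(o['orientation'][1],o['orientation'][0])))"; python3 snap.py s13 scene;python3 snap.py t13 top
```

```text
clock: 16.58
tcp_pos: [0.5994, 0.1901, 0.2006]
orientation: [2.847, 1.327, 0.002]
contact_force: [-0.3, -0.6, -0.2]
grip_width: -0.0
clock: 17.17
tcp_pos: [0.6259, 0.2284, 0.2002]
orientation: [-2.332, -2.104, -0.001]
contact_force: [-1.1, 0.3, -0.1]
grip_width: 0.0002
17.1667 [0.6259 0.2284 0.2002] [-2.3323e+00 -2.1044e+00 -7.0000e-04] [-1.07  0.35 -0.09]
tool in jig mm [ 29.5 221.7]
[-0.03  0.64 -0.6   1.63  0.41  1.   -0.87] 84.08682451786245
17.2167 [0.6258 0.2279 0.2002] [ 2.3329e+00  2.1038e+00 -3.0000e-04] [-0.14 -0.57 -0.65]
tool in jig mm [ 29.4 221.2]
17.2667 [0.6257 0.2276 0.2002] [ 2.3324e+00  2.1039e+00 -7.0000e-04] [ 0.27 -1.01  0.17]
tool in jig mm [ 29.4 221. ]
```

View pics/w13.png

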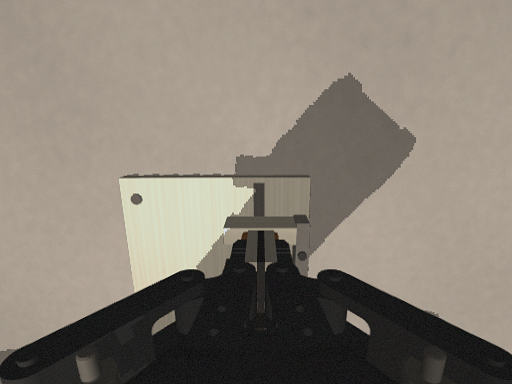

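View pics/s13.png

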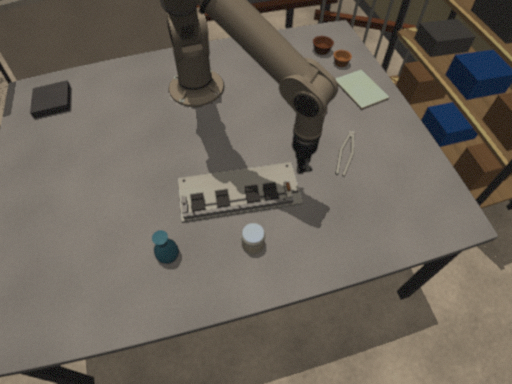

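```bash
python3 -m handwheel '[[[-0.0014,0,-0.036,0,0,0.003,0],[0,0,-0.036,0,0,0,0],[0,0,-0.026,0,0,0,0],[0,0,-0.013,0,0,0,0],[0,0,0,0,0,0,0]]]';python3 -m handwheel '[[[-0.0004,-0.004,0,0,0,0,0],[-0.0004,-0.004,0,0,0,0,0],[-0.0002,-0.002,0,0,0,0,0],[-0.0002,-0.002,0,0,0,0,0],[-0.0002,-0.002,0,0,0,0,0]]]'; python3 snap.py w14
```

```text
clock: 17.73
tcp_pos: [0.6236, 0.2273, 0.0872]
orientation: [-2.327, -2.11, 0.005]
contact_force: [-0.2, 0.3, -0.3]
grip_width: 0.0001
clock: 18.15
tcp_pos: [0.6238, 0.2147, 0.0906]
orientation: [2.326, 2.111, 0.004]
contact_force: [1.5, 3.2, 0.6]
grip_width: 0.0001
18.15 [0.6238 0.2147 0.0906] [2.3259 2.1114 0.0043] [1.53 3.16 0.56]
tool in jig mm [ 28.8 207.9]
```

```bash
python3 -m handwheel '[[[-0.0004,-0.004,0,0,0,0,0],[-0.0004,-0.004,0,0,0,0,0],[-0.0004,-0.004,0,0,0,0,0],[-0.0004,-0.004,0,0,0,0,0],[-0.0004,-0.004,0,0,0,0,0],[-0.0004,-0.004,0,0,0,0,0],[-0.0004,-0.004,0,0,0,0,0],[-0.0004,-0.004,0,0,0,0,0],[-0.0004,-0.004,0,0,0,0,0],[-0.0004,-0.004,0,0,0,0,0]]]'; python3 snap.py t15 top
python3 -c "
import cv2;p=cv2.imread('pics/t15.png');cv2.imwrite('pics/t15z.png',cv2.resize(p[150:260,180:370],None,fx=4,fy=4,interpolation=2))"
```

```text
clock: 19.03
tcp_pos: [0.619, 0.1741, 0.0894]
orientation: [-2.325, -2.112, -0.0]
contact_force: [-0.2, 3.8, -0.8]
grip_width: 0.0002
19.0333 [0.619  0.1741 0.0894] [-2.3254e+00 -2.1120e+00 -3.0000e-04] [-0.16  3.76 -0.82]
tool in jig mm [ 28.1 167.1]
```

View pics/t15z.png

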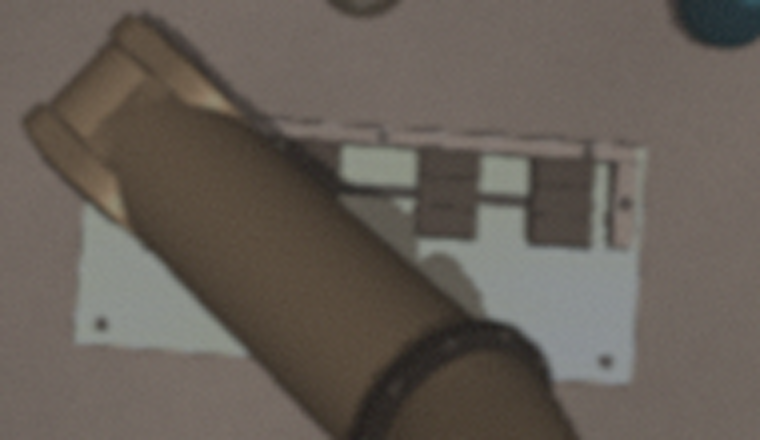

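```bash
python3 -m handwheel '[[[-0.0004,-0.004,0,0,0,0,0],[-0.0004,-0.004,0,0,0,0,0],[-0.0004,-0.004,0,0,0,0,0],[-0.0004,-0.004,0,0,0,0,0],[-0.0004,-0.004,0,0,0,0,0],[-0.0004,-0.004,0,0,0,0,0],[-0.0004,-0.004,0,0,0,0,0],[-0.0004,-0.004,0,0,0,0,0],[-0.0004,-0.004,0,0,0,0,0],[-0.0004,-0.004,0,0,0,0,0]]]'; python3 -m handwheel '[[[-0.0004,-0.004,0,0,0,0,0],[-0.0004,-0.004,0,0,0,0,0],[-0.0004,-0.004,0,0,0,0,0],[-0.0004,-0.004,0,0,0,0,0],[-0.0004,-0.004,0,0,0,0,0],[-0.0004,-0.004,0,0,0,0,0],[-0.0004,-0.004,0,0,0,0,0],[-0.0004,-0.004,0,0,0,0,0],[-0.0003,-0.003,0,0,0,0,0],[-0.0002,-0.002,0,0,0,0,0]]]'; python3 snap.py t16 top
python3 -c "
import cv2;p=cv2.imread('pics/t16.png');cv2.imwrite('pics/t16z.png',cv2.resize(p[150:260,180:370],None,fx=4,fy=4,interpolation=2))"
```

```text
clock: 19.92
tcp_pos: [0.615, 0.1339, 0.0893]
orientation: [-2.326, -2.112, 0.0]
contact_force: [0.0, 3.8, -1.7]
grip_width: -0.0002
clock: 20.75
tcp_pos: [0.6113, 0.0969, 0.0893]
orientation: [-2.326, -2.112, 0.0]
contact_force: [0.1, 4.4, -2.5]
grip_width: 0.0002
20.75 [0.6113 0.0969 0.0893] [-2.3259e+00 -2.1116e+00  4.0000e-04] [ 0.14  4.41 -2.54]
tool in jig mm [28.  89.5]
```

View pics/t16z.png

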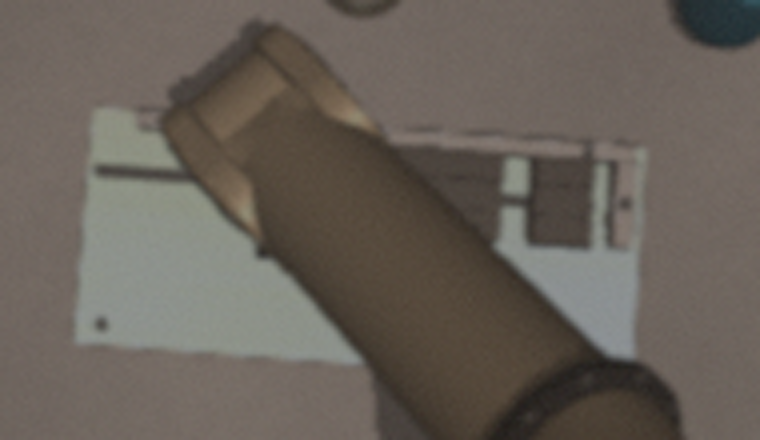

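```bash
python3 -m handwheel '[[[-0.0003,-0.0025,0,0,0,0,0],[-0.0002,-0.0025,0,0,0,0,0],[-0.0003,-0.0025,0,0,0,0,0],[-0.0002,-0.0025,0,0,0,0,0],[-0.0003,-0.0025,0,0,0,0,0],[-0.0002,-0.0025,0,0,0,0,0],[-0.0003,-0.0025,0,0,0,0,0],[-0.0002,-0.0025,0,0,0,0,0],[-0.0003,-0.0025,0,0,0,0,0],[-0.0002,-0.0025,0,0,0,0,0]]]'; python3 -m handwheel '[[[-0.0001,-0.0012,0,0,0,0,0],[-0.0001,-0.0012,0,0,0,0,0],[-0.0001,-0.0012,0,0,0,0,0],[-0.0001,-0.0012,0,0,0,0,0]]]';python3 -m handwheel '[[[-0.0001,-0.001,0,0,0,0,0],[-0.0001,-0.001,0,0,0,0,0],[-0.0001,-0.001,0,0,0,0,0]]]'
```

```text
clock: 21.63
tcp_pos: [0.6089, 0.0729, 0.0895]
orientation: [-2.325, -2.112, -0.001]
contact_force: [0.7, 5.3, -2.3]
grip_width: 0.0001
clock: 21.97
tcp_pos: [0.6084, 0.0682, 0.0895]
orientation: [-2.325, -2.112, -0.001]
contact_force: [-0.0, 6.3, -1.6]
grip_width: 0.0004
clock: 22.22
tcp_pos: [0.6082, 0.0653, 0.0895]
orientation: [-2.325, -2.112, -0.001]
contact_force: [0.4, 5.8, -1.6]
grip_width: 0.0003
```

```bash
python3 -m handwheel '[[[-0.0001,-0.001,0,0,0,0,0],[-0.0001,-0.001,0,0,0,0,0]]]';python3 -m handwheel '[[[-0.0001,-0.0008,0,0,0,0,0]]]';python3 -m handwheel '[[[-0.0001,-0.0006,0,0,0,0,0]]]';python3 -m handwheel '[[[0,-0.0005,0,0,0,0,0]]]'
```

```text
clock: 22.38
tcp_pos: [0.6079, 0.0633, 0.0895]
orientation: [-2.325, -2.112, -0.001]
contact_force: [-0.0, 6.3, -1.0]
grip_width: 0.0003
clock: 22.47
tcp_pos: [0.6079, 0.0624, 0.0895]
orientation: [-2.325, -2.112, -0.001]
contact_force: [0.4, 5.3, -1.6]
grip_width: 0.0003
clock: 22.55
tcp_pos: [0.6078, 0.0618, 0.0894]
orientation: [-2.325, -2.112, -0.001]
contact_force: [-0.0, 6.3, -2.3]
grip_width: 0.0
clock: 22.63
tcp_pos: [0.6077, 0.0613, 0.0895]
orientation: [-2.325, -2.112, -0.001]
contact_force: [-0.3, 5.0, -1.7]
grip_width: -0.0
```

```bash
python3 -m handwheel '[[[0,-0.0005,0,0,0,0,0]]]';python3 -m handwheel '[[[-0.0001,-0.0005,0,0,0,0,0]]]';python3 -m handwheel '[[[0,-0.0005,0,0,0,0,0]]]'
```

```text
clock: 22.72
tcp_pos: [0.6077, 0.0609, 0.0895]
orientation: [-2.325, -2.112, -0.001]
contact_force: [-0.4, 6.6, -0.8]
grip_width: 0.0002
clock: 22.8
tcp_pos: [0.6077, 0.0606, 0.0895]
orientation: [-2.324, -2.112, -0.002]
contact_force: [0.2, 6.5, -2.5]
grip_width: 0.0003
clock: 22.88
tcp_pos: [0.6077, 0.0605, 0.0895]
orientation: [-2.324, -2.113, -0.002]
contact_force: [0.1, 7.9, -3.3]
grip_width: -0.0002
```

```bash
python3 -m handwheel '[[[0.001,0.01,0,0,0,0,0],[0.001,0.01,0.01,0,0,0,0],[0,0,0.036,0,0,0,0],[-0.0036,-0.0356,0.018,0,0,0,0],[-0.0036,-0.0356,0.018,0,0,0,0],[-0.0036,-0.0356,0.018,0,0,0,0],[-0.0036,-0.0356,0.018,0,0,0,0],[0,0,0.02,0,0,0,0],[0,0,0,0,0,0,0],[0,0,0,0,0,0,0]]]';python3 -m handwheel '[[[0,0,0,0,0,0,0],[0,0,0,0,0,0,0]]]'; python3 snap.py w17
```

```text
clock: 23.72
tcp_pos: [0.596, -0.064, 0.2293]
orientation: [2.325, 2.108, 0.002]
contact_force: [-0.9, 0.3, -0.1]
grip_width: 0.0001
clock: 23.88
tcp_pos: [0.5948, -0.0623, 0.2267]
orientation: [-2.323, -2.113, 0.002]
contact_force: [0.2, -0.5, -0.3]
grip_width: 0.0002
23.8833 [ 0.5948 -0.0623  0.2267] [-2.3232e+00 -2.1132e+00  1.9000e-03] [ 0.23 -0.52 -0.32]
tool in jig mm [ 27.5 -70.6]
```

View pics/w17.png

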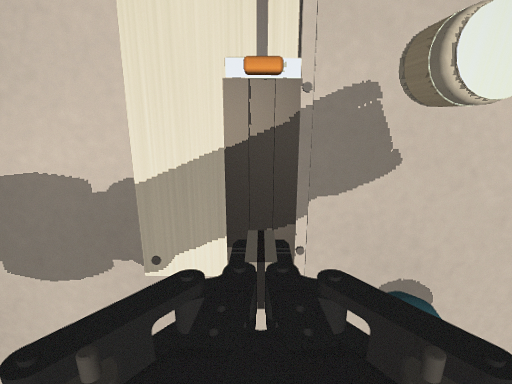

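```bash
cat > row.py <<'E'
from fit2 import *
p,d,c=load(sys.argv[1]);W=cloud(c,d);z=W[...,2]
A=np.array([.5745,.0107]);t=np.radians(-5.7);R=np.array([[np.cos(t),np.sin(t)],[-np.sin(t),np.cos(t)]])
J=(W[...,:2]-A)@R.T*1000
ok=(d>0)&(np.arange(384)[:,None]<228)
for lo in range(-170,50,8):
    s=ok&(J[...,1]>lo)&(J[...,1]<lo+8)&(J[...,0]<61)&(J[...,0]>-20)&(z>.040)&(z<.048)
    f=ok&(J[...,1]>lo)&(J[...,1]<lo+8)&(z<.039)&(z>.0345)&(J[...,0]<90)&(J[...,0]>55)
    if s.sum()>20:
        x=J[s][:,0]; tr=ok&(J[...,1]>lo)&(J[...,1]<lo+8)&(J[...,0]>5)&(J[...,0]<50)&(z<.038)&(z>.033)
        print(lo,'x %.1f..%.1f'%(np.percentile(x,1),np.percentile(x,99)), 'trough %.1f..%.1f'%tuple(np.percentile(J[tr][:,0],[2,98])) if tr.sum()>10 else '', 'fence %.1f'%np.percentile(J[f][:,0],1) if f.sum()>5 else '')
s=ok&(z>.055)&(z<.07)&(J[...,0]<50)&(J[...,0]>0)
if s.sum()>50: print('grip y',np.percentile(J[s][:,1],[1,50,99]).round(1))
s=ok&(z>.036)&(z<.048)&(J[...,0]<61)&(J[...,0]>-10)&(J[...,1]>-10)
print('jaw outer y',np.percentile(J[s][:,1],99.5))
E
python3 row.py w17
```

```text
-106 x -4.2..59.4 trough 16.7..38.5 fence 61.2
-98 x -4.0..59.2 trough 16.7..38.4 fence 60.9
-90 x -3.9..58.9 trough 16.7..38.2 fence 60.7
-82 x -3.7..59.4 trough 16.8..38.1 fence 61.1
-74 x -4.2..59.1 trough 16.8..37.9 fence 60.9
-66 x -4.2..58.8 trough 16.8..37.9 fence 60.7
-58 x -3.9..59.4 trough 16.9..38.6 fence 61.2
-50 x -3.7..59.1 trough 16.9..38.4 fence 60.9
-42 x -4.3..59.2 trough 16.9..38.3 fence 60.7
-34 x -4.2..59.2 trough 16.9..38.2 fence 61.0
-26 x -4.0..58.9 trough 17.0..38.0 fence 60.8
-18 x -3.8..59.5 trough 17.0..37.9 fence 61.2
-10 x -4.4..59.1 trough 17.0..38.6 fence 61.0
-2 x -4.3..59.0 trough 17.0..38.5 fence 60.7
6 x -4.0..59.4 trough 17.1..38.3 fence 61.2
14 x -3.8..59.2 trough 17.1..38.2 fence 60.8
22 x -3.8..59.0 trough 17.1..38.0 fence 60.6
30 x -2.1..59.5  fence 61.1
38 x -1.9..59.3  fence 60.2
grip y [28.  33.3 39.4]
jaw outer y 61.950621186600586
```

```bash
python3 -m handwheel '[[[0,0,-0.02,0,0,0,0],[0.0036,0.0356,-0.018,0,0,0,0],[0.0036,0.0356,-0.018,0,0,0,0],[0.0036,0.0356,-0.018,0,0,0,0],[0.0036,0.0356,-0.018,0,0,0,0],[0,0,-0.018,0,0,0,0],[0,0,-0.018,0,0,0,0],[0,0,-0.01,0,0,0,0],[0,0,0,0,0,0,0],[0,0,0,0,0,0,0]]]';python3 -m handwheel '[[[-0.0005,-0.005,0,0,0,0,0],[-0.0005,-0.005,0,0,0,0,0],[-0.0003,-0.003,0,0,0,0,0],[-0.0002,-0.002,0,0,0,0,0],[-0.0001,-0.0015,0,0,0,0,0],[0,0,0,0,0,0,0]]]'
```

```text
clock: 24.77
tcp_pos: [0.6093, 0.0789, 0.0888]
orientation: [-2.325, -2.111, 0.002]
contact_force: [-0.2, -0.0, 0.8]
grip_width: -0.0002
clock: 25.27
tcp_pos: [0.6083, 0.0618, 0.0897]
orientation: [2.326, 2.11, 0.0]
contact_force: [-0.7, 0.2, -0.5]
grip_width: 0.0001
```

```bash
python3 -m handwheel '[[[-0.0001,-0.001,0,0,0,0,0]]]';python3 -m handwheel '[[[0,-0.0005,0,0,0,0,0]]]';python3 -m handwheel '[[[0,-0.0005,0,0,0,0,0]]]';python3 -m handwheel '[[[-0.0001,-0.0005,0,0,0,0,0]]]';python3 -m handwheel '[[[0,-0.0005,0,0,0,0,0]]]'
```

```text
clock: 25.35
tcp_pos: [0.6081, 0.0618, 0.0896]
orientation: [2.326, 2.112, 0.001]
contact_force: [-0.6, -0.5, 0.2]
grip_width: 0.0001
clock: 25.43
tcp_pos: [0.6081, 0.0612, 0.0895]
orientation: [-2.326, -2.112, -0.0]
contact_force: [0.5, -0.0, 0.2]
grip_width: 0.0
clock: 25.52
tcp_pos: [0.608, 0.0608, 0.0894]
orientation: [-2.326, -2.112, -0.0]
contact_force: [0.1, -0.7, -0.7]
grip_width: 0.0002
clock: 25.6
tcp_pos: [0.608, 0.0607, 0.0895]
orientation: [-2.325, -2.112, -0.001]
contact_force: [0.2, 2.4, -1.3]
grip_width: -0.0
clock: 25.68
tcp_pos: [0.608, 0.0606, 0.0895]
orientation: [-2.324, -2.112, -0.002]
contact_force: [0.8, 4.3, -1.0]
grip_width: -0.0003
```

```bash
python3 -m handwheel '[[[-0.0001,-0.0005,0,0,0,0,0],[0,-0.0005,0,0,0,0,0]]]';python3 -m handwheel '[[[-0.0001,-0.0005,0,0,0,0,0],[0,-0.0005,0,0,0,0,0]]]';python3 -m handwheel '[[[-0.0001,-0.0005,0,0,0,0,0]]]'
```

```text
clock: 25.85
tcp_pos: [0.6079, 0.0606, 0.0895]
orientation: [-2.323, -2.113, -0.004]
contact_force: [1.0, 6.8, -2.3]
grip_width: 0.0001
clock: 26.02
tcp_pos: [0.6079, 0.0605, 0.0895]
orientation: [-2.322, -2.113, -0.006]
contact_force: [1.8, 8.6, -3.3]
grip_width: 0.0
clock: 26.1
tcp_pos: [0.6079, 0.0604, 0.0896]
orientation: [-2.321, -2.113, -0.007]
contact_force: [2.0, 10.3, -3.8]
grip_width: 0.0002
```

```bash
python3 -m handwheel '[[[-0.0001,-0.0008,0,0,0,0,0],[-0.0001,-0.0008,0,0,0,0,0]]]';python3 -m handwheel '[[[-0.0001,-0.0008,0,0,0,0,0]]]';python3 -m handwheel '[[[-0.0001,-0.0008,0,0,0,0,0]]]'
```

```text
clock: 26.27
tcp_pos: [0.6079, 0.0603, 0.0896]
orientation: [-2.32, -2.114, -0.01]
contact_force: [3.0, 13.7, -6.0]
grip_width: 0.0002
clock: 26.35
tcp_pos: [0.6078, 0.0603, 0.0898]
orientation: [-2.319, -2.114, -0.011]
contact_force: [2.7, 14.8, -5.6]
grip_width: 0.0002
clock: 26.43
tcp_pos: [0.6077, 0.0602, 0.0898]
orientation: [-2.318, -2.114, -0.012]
contact_force: [2.6, 17.5, -6.5]
grip_width: -0.0
```

```bash
python3 -m handwheel '[[[-0.0001,-0.0009,0,0,0,0,0]]]';python3 -m handwheel '[[[0,0,0,0,0,0,0],[0,0,0,0,0,0,0]]]';
```

```text
clock: 26.52
tcp_pos: [0.6077, 0.0602, 0.0899]
orientation: [-2.317, -2.115, -0.014]
contact_force: [3.4, 18.2, -6.4]
grip_width: -0.0002
clock: 26.68
tcp_pos: [0.6076, 0.0602, 0.0899]
orientation: [-2.316, -2.115, -0.014]
contact_force: [3.4, 16.2, -6.5]
grip_width: -0.0
```

```bash
python3 -m handwheel '[[[-0.0001,-0.0008,0,0,0,0,0],[-0.0001,-0.0008,0,0,0,0,0]]]';python3 -m handwheel '[[[0,0,0,0,0,0,0],[0,0,0,0,0,0,0]]]'
```

```text
clock: 26.85
tcp_pos: [0.6076, 0.06, 0.09]
orientation: [-2.315, -2.115, -0.017]
contact_force: [3.7, 21.7, -8.2]
grip_width: -0.0002
clock: 27.02
tcp_pos: [0.6076, 0.0601, 0.0899]
orientation: [-2.314, -2.116, -0.017]
contact_force: [3.2, 19.7, -7.7]
grip_width: 0.0001
```

```bash
python3 -m handwheel '[[[0,0,0,0,0,0,0],[0,0,0,0,0,0,0],[0,0,0,0,0,0,0]]]';python3 -m handwheel '[[[0,0,0,0,0,0,0],[0,0,0,0,0,0,0],[0,0,0,0,0,0,0]]]';python3 -m handwheel '[[[0,0,0,0,0,0,0],[0,0,0,0,0,0,0],[0,0,0,0,0,0,0]]]'
```

```text
clock: 27.27
tcp_pos: [0.6076, 0.0601, 0.09]
orientation: [-2.315, -2.116, -0.017]
contact_force: [4.0, 19.5, -8.3]
grip_width: -0.0001
clock: 27.52
tcp_pos: [0.6076, 0.0601, 0.09]
orientation: [-2.314, -2.116, -0.017]
contact_force: [4.0, 19.6, -8.5]
grip_width: 0.0001
clock: 27.77
tcp_pos: [0.6076, 0.06, 0.0899]
orientation: [-2.315, -2.116, -0.017]
contact_force: [4.0, 19.4, -7.5]
grip_width: 0.0001
```

```bash
python3 -m handwheel '[[[0.0003,0.003,0,0,0,0,0],[0.0004,0.004,0,0,0,0,0],[0.001,0.01,0,0,0,0,0],[0.001,0.01,0.01,0,0,0,0],[0,0,0.036,0,0,0,0],[-0.0036,-0.0356,0.018,0,0,0,0],[-0.0036,-0.0356,0.018,0,0,0,0],[-0.0036,-0.0356,0.018,0,0,0,0],[-0.0036,-0.0356,0.018,0,0,0,0],[0,0,0.02,0,0,0,0]]]';python3 -m handwheel '[[[0,0,0,0,0,0,0],[0,0,0,0,0,0,0],[0,0,0,0,0,0,0],[0,0,0,0,0,0,0]]]'; python3 snap.py w18; python3 row.py w18;python3 snap.py s18 scene;python3 snap.py t18 top
```

```text
clock: 28.6
tcp_pos: [0.594, -0.0739, 0.228]
orientation: [2.336, 2.097, -0.009]
contact_force: [0.5, -1.6, -0.6]
grip_width: -0.0004
clock: 28.93
tcp_pos: [0.5947, -0.063, 0.2267]
orientation: [-2.323, -2.113, 0.002]
contact_force: [-0.9, 0.5, -0.1]
grip_width: 0.0002
28.9333 [ 0.5947 -0.063   0.2267] [-2.3231e+00 -2.1130e+00  1.6000e-03] [-0.95  0.51 -0.15]
tool in jig mm [ 27.4 -71.3]
-106 x -4.3..59.4 trough 16.6..38.4 fence 61.0
-98 x -4.2..59.0 trough 16.6..38.3 fence 60.8
-90 x -3.9..59.0 trough 16.7..38.1 fence 60.6
-82 x -3.7..59.4 trough 16.7..38.0 fence 61.1
-74 x -3.6..59.1 trough 16.7..37.9 fence 60.8
-66 x -4.1..59.4 trough 16.8..38.6 fence 60.8
-58 x -4.0..59.4 trough 16.8..38.5 fence 61.1
-50 x -3.8..59.0 trough 16.8..38.3 fence 60.7
-42 x -4.0..59.4 trough 16.8..38.2 fence 61.2
-34 x -4.2..59.2 trough 16.9..38.1 fence 60.9
-26 x -4.1..58.9 trough 16.9..37.9 fence 60.7
-18 x -3.8..59.4 trough 16.9..38.6 fence 61.2
-10 x -3.9..59.1 trough 17.0..38.5 fence 60.8
-2 x -4.3..59.4 trough 17.0..38.4 fence 60.7
6 x -4.1..59.3 trough 17.0..38.2 fence 61.1
14 x -3.9..59.1 trough 17.0..38.1 fence 60.8
22 x -3.8..59.5 trough 17.1..38.0 fence 61.2
30 x -2.1..59.6  fence 61.0
38 x -2.0..59.1  fence 59.9
grip y [28.  33.4 39.6]
jaw outer y 59.706608966501186
28.9833 [ 0.5947 -0.063   0.2265] [-2.3229e+00 -2.1131e+00  1.8000e-03] [-1.24  0.02  0.02]
tool in jig mm [ 27.4 -71.3]
29.0333 [ 0.5948 -0.063   0.2265] [-2.3230e+00 -2.1128e+00  1.7000e-03] [-0.24  0.04  0.04]
tool in jig mm [ 27.5 -71.4]
```

View pics/w18.png

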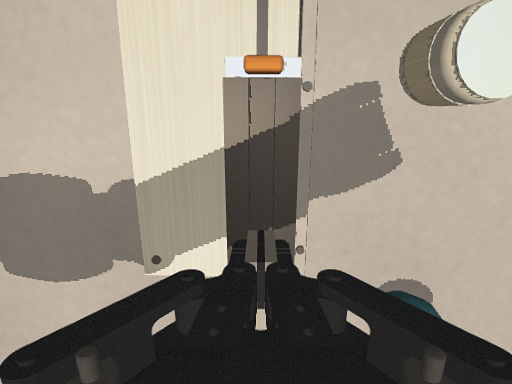

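View pics/t18.png

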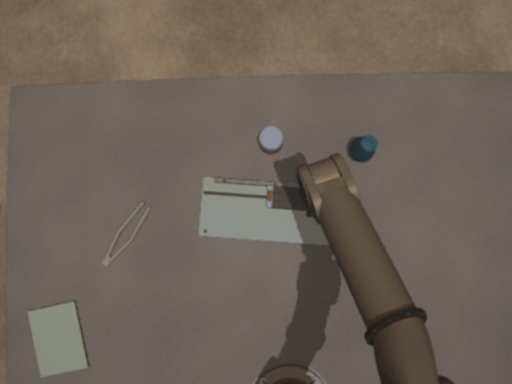

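```bash
python3 -m handwheel '[[[-0.006,-0.03,0.01,0,0,0,0],[-0.006,-0.03,0.01,0,0,0,0],[-0.006,-0.03,0.01,0,0,0,0],[0,0,0,0,0,0,0],[0,0,0,0,0,0,0],[0,0,0,0,0,0,0]]]'; python3 snap.py w19; python3 row.py w19
```

```text
clock: 29.58
tcp_pos: [0.5772, -0.1533, 0.2569]
orientation: [-2.325, -2.112, -0.0]
contact_force: [1.0, 1.8, 0.2]
grip_width: 0.0
29.5833 [ 0.5772 -0.1533  0.2569] [-2.3246e+00 -2.1117e+00 -2.0000e-04] [0.97 1.83 0.19]
tool in jig mm [  18.9 -162.9]
-170 x -1.5..58.6  fence 60.3
-162 x -1.4..58.6  fence 60.2
-154 x -3.2..58.6 trough 17.4..38.5 fence 60.7
-146 x -4.0..59.2 trough 17.4..38.4 fence 61.3
-138 x -3.9..59.1 trough 17.4..38.3 fence 61.0
-130 x -3.8..58.8 trough 17.3..38.1 fence 60.7
-122 x -3.7..59.4 trough 17.3..37.9 fence 61.3
-114 x -4.4..59.0 trough 17.3..37.9 fence 61.0
-106 x -4.3..59.0 trough 17.2..38.5 fence 60.7
-98 x -4.2..59.2 trough 17.2..38.4 fence 61.3
-90 x -4.1..58.9 trough 17.2..38.1 fence 61.0
-82 x -4.0..59.5 trough 17.1..38.0 fence 60.9
-74 x -3.9..59.2 trough 17.1..38.6 fence 61.2
-66 x -4.5..58.9 trough 17.1..38.5 fence 60.9
-58 x -4.5..59.5 trough 17.0..38.4 fence 61.4
-50 x -4.4..59.2 trough 17.0..38.2 fence 61.0
-42 x -4.3..59.0 trough 17.0..38.1 fence 60.8
-34 x -4.2..58.5 trough 17.0..38.6 fence 60.5
-26 x -4.1..58.9 trough 16.9..38.6 fence 60.3
-18 x -4.8..58.7 trough 16.9..38.4 fence 60.7
-10 x -4.7..58.7 trough 16.8..38.2 fence 60.4
-2 x -4.6..59.0 trough 16.8..38.0 fence 61.0
jaw outer y 2.741634294575198
```

View pics/w19.png

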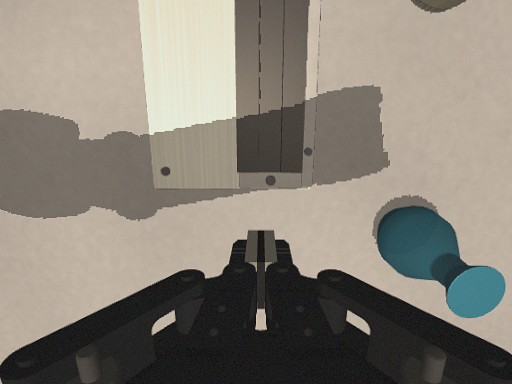

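The row runs straight and gap-free up to the end stop (stop at about column 270, row 180). The vase at about (420,250) is untouched.

```bash
python3 -c "
from bench import r
print(r.hand_in())"
```

```text
the job is handed in; nothing more can be done
None
```

The job is done and handed in at about 29.6 s of the 72 s allowed.

**What I did:**
1. I nudged the three askew segments against the fence with the two fingertips, at 8–9 N of fence contact.
2. I picked the fourth up from the bench, set it on the plate square to the row between the third segment and the jaw, and nudged it flush the same way.
3. I pushed the jaw until the row closed on the end stop, at about 12 mm/s or slower over the last millimetres.
4. I backed off to check that the part of the row in view was flush. The segment at the stop was mostly hidden from the camera then.
5. I came back and pressed to about 20 N, with a short peak near 22 N. I held 19–20 N for about 0.75 s and let go.

**Last checks:**
- **Flushness:** in the final depth scan the row's edges stay uniform to under 1 mm along the row, with the fence-side edges about 2 mm short of the fence reading, the same in every section scanned, which I put down to calibration and edge noise. The trough runs straight up to the end stop.
- **Closed gaps:** the jaw's grip centre measured at jig y of about 33.5 mm, against 34 mm expected for a tight row. I worked this out from the wrist camera image; the clamp joint itself was not read.
- **Bystanders:** the vase, tin and jacks look unmoved in the last pictures.
- **Forces:** the highest contact force I read was about 22 N. I only saw the force at the end of each move, so a shorter knock would not show.

No check failed or disagreed.

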